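# Dress the display board in a tea and cup shop

### The arm

A 6-joint arm with a two-finger parallel gripper is mounted at the origin on the work surface. World frame = base frame: x ahead of the robot, y to its left, z up, the work surface at z = 0. Lengths are in mm, angles in degrees, forces in N, time in s.
With the tool pointing down it reaches from about 350 to 850 mm from the base axis. Payload 8.1 kg.
Tool frame: the origin (TCP) lies midway between the tips of the shut fingers; the grasp point (between the pads) lies 19 mm behind it (hold_point_z is the distance from the TCP to the grasp point, in mm); z points along the fingers, y is the direction in which the jaws open and shut (so a half turn about z gives the same grasp; the last joint's range is limited). The gripper opens to 85 mm and grips with 20 to 120 N. Pads are 22 mm wide; open, the fingers measure 114 mm over their backs; the gripper's body (76 mm by 85 mm) begins 54 mm behind the grasp point. The pads swing forward as they close: fully open they stand 13 mm farther back than shut.
Start: joints at [63.06, 7.471, 85.268, -0, 87.261, -4.893], TCP at [225.204, 556.137, 231.292] pointing down, gripper open.
Joint ranges: [-169.43, 169.43], [-51.17, 129.36], [1.28, 143.12], [-76.62, 256.62], [0, 156.53], [-152.29, 152.29]. Speed limits (degrees/s): [136.94, 136.94, 159.86, 180, 180, 180].

### API

Orientations are given as [roll, pitch, yaw] about the fixed x, y, z axes, in that order (R = Rz(yaw) Ry(pitch) Rx(roll)).
In Python, from bench import sense, snapshot, camera_params, hand_in, hold_point_z gives the robot as it stands.
- The arm moves only by the tool servo_tool, never from a script. Its argument "motion" is a list of rows, each a list of 7 numbers: the finger opening in mm, from 0 to 85.4, then the shift along the tool's x, y, z in mm, then the turn, a rotation vector about the tool's x, y, z in rad. A call has 1 to 10 rows; each row shifts and turns the pose as measured when the row begins, along the tool's axes as they then stand; what a row does not reach is not made up. A row lasts 1/10 s, in which the tool goes at most 50 mm and 8.59 degrees, less where a joint would pass 70% of its speed; a pose out of reach is approached as far as the arm can. A call with a gripper value outside its range is refused whole. The fingers move at their own pace and stop on an object; "force" is the grip in N (left out, the last holds). Time passes only in rows, so rows that do not move let the fingers close. It gives the time, the measured TCP pose, the force and the opening at its end, in the units of the state.
- sense(): the state, without advancing time (a new reading comes with each control period).
- snapshot(name): name is "scene" or "side" or "wrist"; returns the picture (420x560x3 uint8, blue, green, red); there is no depth.
- camera_params(name): a dict with "fx", "fy", "cx", "cy" (pixels), "R" (3x3) and "t" (3): a world point X has camera coordinates R X + t; the wrist camera has in their place "tool_from_camera" (4x4, takes a point from camera to tool coordinates, whose origin is the TCP and whose axes are the flange's). Camera axes: x right, y down, z forward; pixel columns grow to the right and rows downward; lengths in mm; the calibration is good to about 2 mm. A picture is of the moment at which its call begins: read the wrist's pose just before it. camera_params takes no time and is no camera call.
- hand_in(): hands the job in, once; it reports no verdict.
The state is a dict: "time": time; "joint_pos": joint angles; "qd": joint speeds; "joint_efforts": joint torques, N m; "tool_pos": TCP position; "tcp_rot": TCP orientation; "ft_force": force on the tool from outside, world axes, zero at the start; "wrist_torque": the same for the moment, N m; "finger_gap": finger opening in mm.
Only numpy, scipy, OpenCV 4.12 (cv2) and the standard library are available. Lean on these libraries where they do the work, as an engineer would, in place of code of your own. Each camera call takes 0.05 s, during which the arm holds its last target. There are 200 camera calls.

### The job

Dress the pale wooden display board: stand the brown wooden cup in the middle of the cork coaster and the black cup in the middle of the blue tile (either first). When both cups stand there, set the green tin upright on the board's centre, midway between the two cups, and last of all put the amber honey jar upright and centred on top of the tin. Leave the red tin, the white cup and the steel canister where they are, and knock nothing over.

Things in the scene. Friction and masses are not known exactly. Their poses are not given: they have to be found in the camera images.
- wood_cup_mid (a point): Round brown wooden drinking cup on a short stem and foot, thin brass band, standing upright, open at the top. 85 mm tall; bowl 60 mm across with straight sides from 32 mm up to the rim, wall 4 mm; foot 52 mm across; 0.1 to 0.2 kg. Site on its axis, half-way up; z up along the axis. (42.5 mm above its foot).
- black_cup_mid (a point): Round black drinking cup with a thin steel rim, standing upright, open at the top. 85 mm tall, 60 mm across at the rim, 56 mm at the foot, wall 4 mm; 0.1 to 0.2 kg. Site on its axis, half-way up; z up along the axis. (42.5 mm above its foot).
- green_tin_mid (a point): Green round tea tin with a flat green top, upright. 56 mm across, 75 mm tall, closed and rigid; 0.15 to 0.3 kg. Site on its axis, half-way up; z up along the axis. (37.5 mm above its foot).
- honey_jar_mid (a point): Small amber honey jar with a flat yellow lid, upright. 50 mm tall; jar 42 mm across, lid 44 mm across and 16 mm high; 0.08 to 0.15 kg. Site on its axis, half-way up; z up along the axis. (25 mm above its foot).
- board_mid (a point): Centre of the top face of the pale wooden display board, a fixed slab 340 mm long, 110 mm wide and 12 mm thick (this point is 12 mm above the counter). y runs along its length, x across it, z up. The cork coaster and the blue tile lie fixed on it, each 115 mm from the centre along the length, on opposite sides; which is on which side varies.
- cork_coaster: Round brown cork coaster fixed on the board, 90 mm across, 5 mm thick. Origin at the centre of its underside; its top is 5 mm higher, 17 mm above the counter.
- blue_tile: Square blue tile fixed on the board, 90 by 90 mm, 5 mm thick. Origin at the centre of its underside; its top is 5 mm higher, 17 mm above the counter.
- red_tin_mid (a point): Bystander: red round tea tin, 56 mm across, 75 mm tall, loose, upright. Site on its axis, half-way up; z up along the axis. 
- white_cup_mid (a point): Bystander: white round ceramic cup, 60 mm across, 70 mm tall, loose, upright. Site on its axis, half-way up; z up along the axis. 
- steel_canister_mid (a point): Bystander: round steel canister with a purple knobbed lid, 56 mm across, 80 mm tall with the knob, loose, upright. Site on its axis, half-way up; z up along the axis. 
Mind the look-alikes: they are no part of the job. Several things look just like the part that bears honey_jar_mid: the one meant starts nearest to the robot's base.

How it is judged (in metres and radians):
On the way, in this order (a step that is already met when the one before it is completed fails the run):
1. both cups stand on their pads: wooden cup on cork, black cup on blue (horizontal distance between wood_cup_mid and cork_coaster below 0.015 m and height (world z) of wood_cup_mid between 0.0535 and 0.0655 m and angle between each of wood_cup_mid, black_cup_mid's own z axis and vertical below 0.12 rad and horizontal distance between black_cup_mid and blue_tile below 0.015 m and height (world z) of black_cup_mid between 0.0535 and 0.0655 m), for 0.2 s.
2. then the green tin stands midway between the cups, on the board's centre (all of step 1 and horizontal distance between green_tin_mid and board_mid below 0.015 m and height (world z) of green_tin_mid between 0.0435 and 0.0555 m and angle between green_tin_mid's own z axis and vertical below 0.12 rad), for 0.2 s.
3. then the honey jar stands on top of the tin (all of step 2 and horizontal distance between honey_jar_mid and green_tin_mid below 0.012 m and height (world z) of honey_jar_mid between 0.106 and 0.118 m and angle between honey_jar_mid's own z axis and vertical below 0.12 rad), for 0.2 s.
At the end, for the whole second after the job is handed in: Wooden cup on the cork coaster and black cup on the blue tile, each within 15 mm of its centre; green tin within 15 mm of the board's centre; honey jar on the tin within 12 mm of its axis; all upright within 0.12 rad, at resting height within 6 mm, released, at rest (all of step 3 and linear speed of each of wood_cup, black_cup, green_tin, honey_jar below 0.02 m/s); the robot touches nothing.
It fails at once if the red tin was shifted by more than 25 mm (distance of red_tin_mid from where it was at the start of the episode above 0.025 m).
It fails at once if the white cup was shifted by more than 25 mm (distance of white_cup_mid from where it was at the start of the episode above 0.025 m).
It fails at once if the steel canister was shifted by more than 25 mm (distance of steel_canister_mid from where it was at the start of the episode above 0.025 m).
It fails at once if something was knocked over (tilted more than 0.8 rad) (angle between any of wood_cup_mid, black_cup_mid, green_tin_mid, honey_jar_mid, red_tin_mid, white_cup_mid, steel_canister_mid's own z axis and vertical above 0.8 rad).
It also fails if it takes over 136 s, if anything falls off the work surface, if the arm or the gripper's body presses on something with over 40 N, if the wrist force passes 120 N, or if a joint passes its speed limit or range.

## Working session

There is one attempt and no reset: what is moved stays moved. The work goes in short steps, Python scripts to look and compute and a tool call to move; the robot and the scene stay as the last step left them, time stands still between calls to the robot, and variables do not carry over. Pictures are saved under pics/ and viewed, about 12 in all and at most 16, crops included, and the job is handed in when it is done.

Besides the shell and the picture viewer there is one more tool, called after "Request:" as a command line: name --pt "numbers of a row" for each row, then --argument value for the rest. servo_tool: Moves the arm, as the interface text tells. Its arguments: {"type":"object","properties":{"motion":{"type":"array"},"force":{"type":"number"}},"required":["motion"]}

```bash
mkdir -p pics; ls; python3 - <<'E'
from bench import *
import cv2,json,numpy as np
print(sense()); print(hold_point_z)
for n in ("scene","side","wrist"):
    cv2.imwrite(f"pics/{n}0.png",snapshot(n)); print(n,{k:np.round(v,3).tolist() for k,v in camera_params(n).items()})
E
```

```text
pics
{'time': 0.0, 'joint_pos': array([ 6.30614561e+01,  7.51485674e+00,  8.53292338e+01, -5.16069055e-04,
        8.72614390e+01, -4.89329435e+00]), 'qd': array([-0.05701367, -0.03674711,  0.00304508, -0.03561554, -0.07578122,
       -0.0185499 ]), 'joint_efforts': array([-1.27840744e-03, -5.69392884e+01, -5.00556529e+01, -4.00438466e-04,
        1.47504627e-02, -6.53979578e-05]), 'tool_pos': array([224.93882658, 555.64880833, 230.24748739]), 'tcp_rot': array([-1.79894811e+02, -8.48813930e-03,  1.57954768e+02]), 'ft_force': array([-0.7124691 ,  0.03917076,  0.10982413]), 'wrist_torque': array([-0.07922216, -0.04747491, -0.0039854 ]), 'finger_gap': 85.5627145820633}
18.700000000000003
scene {'fx': 520.693, 'fy': 520.693, 'cx': 284.849, 'cy': 208.09, 'R': [[-0.273, 0.962, 0.01], [0.515, 0.155, -0.843], [-0.812, -0.225, -0.538]], 't': [210.355, -237.899, 1746.913]}
side {'fx': 400.232, 'fy': 400.232, 'cx': 281.74, 'cy': 212.889, 'R': [[0.911, -0.413, 0.002], [-0.206, -0.458, -0.865], [0.358, 0.787, -0.502]], 't': [-523.946, 157.12, 844.673]}
wrist {'fx': 353.716, 'fy': 353.716, 'cx': 282.069, 'cy': 205.326, 'tool_from_camera': [[0.0, -0.945, -0.326, 84.519], [1.0, -0.0, 0.0, 1.031], [-0.0, -0.326, 0.945, -142.587], [0.0, 0.0, 0.0, 1.0]]}
```

View pics/scene0.png

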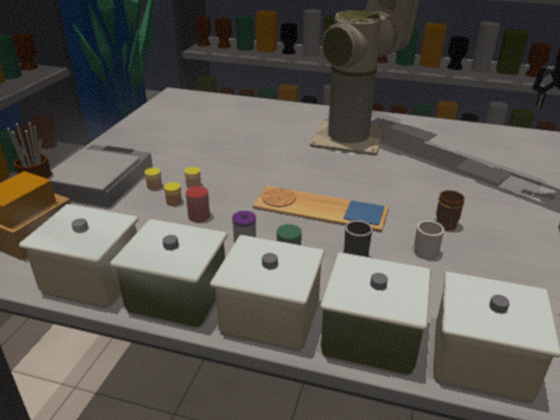

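View pics/side0.png

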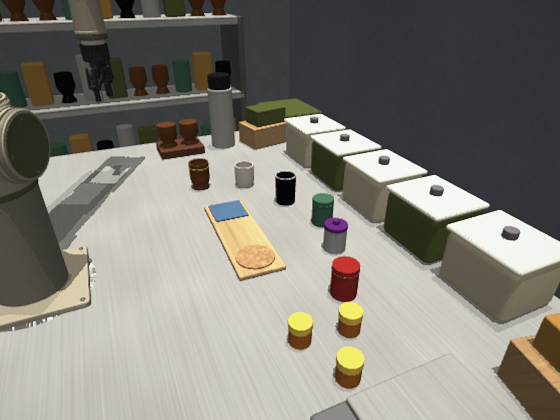

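The side view shows the wooden cup at (199,174), white cup (244,174), black cup (286,188), green tin (323,210), canister (335,236) and red tin (345,279). Three identical jars sit at (300,330), (350,320) and (349,367). The pads are cork at (255,257) and blue at (228,210). I'll cast rays from both views.

```bash
cat > h.py <<'E'
from bench import *
import cv2,numpy as np
from scipy.spatial.transform import Rotation as Ro
def ray(n,u,v,s=None):
    p=camera_params(n); d=np.array([(u-p["cx"])/p["fx"],(v-p["cy"])/p["fy"],1.])
    if n!="wrist":
        R=np.array(p["R"]); return -R.T@np.array(p["t"]),R.T@d
    T=np.array(p["tool_from_camera"]); W=Ro.from_euler("xyz",s["tcp_rot"],degrees=True).as_matrix()
    return W@T[:3,3]+s["tool_pos"],W@T[:3,:3]@d
def onto(n,u,v,z,s=None):
    c,d=ray(n,u,v,s); return (c+d*(z-c[2])/d[2])[:2]
def proj(n,X,s=None):
    p=camera_params(n)
    if n!="wrist": c=np.array(p["R"])@X+p["t"]
    else:
        T=np.array(p["tool_from_camera"]); W=Ro.from_euler("xyz",s["tcp_rot"],degrees=True).as_matrix()
        c=T[:3,:3].T@(W.T@(np.array(X,float)-s["tool_pos"])-T[:3,3])
    return np.array([p["fx"]*c[0]/c[2]+p["cx"],p["fy"]*c[1]/c[2]+p["cy"]])
def move(s,x,y,z,yaw=None):
    "tool-frame shift to TCP target with tool vertical at yaw; rotation vector (tool)"
    W=Ro.from_euler("xyz",s["tcp_rot"],degrees=True)
    d=W.inv().apply(np.array([x,y,z])-s["tool_pos"])
    G=Ro.from_euler("xyz",[180,0,s["tcp_rot"][2] if yaw is None else yaw],degrees=True)
    return np.round(d,1),np.round((W.inv()*G).as_rotvec(),3)
E
python3 - <<'E'
from h import *
P={"wood":(85,(199,164),(451,198)),"white":(70,(244,167),(429,230)),"black":(85,(286,178),(358,229)),"green":(75,(323,200),(289,234)),"can":(80,(336,222),(244,215)),"red":(75,(345,266),(198,193)),
"jarA":(50,(300,322),(192,173)),"jarB":(50,(350,312),(172,187)),"jarC":(50,(349,358),(153,172)),"cork":(17,(255,257),(278,197)),"blue":(17,(228,210),(364,212))}
for k,(z,a,b) in P.items():
    x=onto("side",*a,z);y=onto("scene",*b,z);print(k,x.round(),y.round(),"r",np.hypot(*x).round())
a=cv2.imread("pics/side0.png")
hsv=cv2.cvtColor(a,cv2.COLOR_BGR2HSV)
m=cv2.inRange(hsv,(24,150,120),(34,255,255));n,l,st,c=cv2.connectedComponentsWithStats(m)
for i in range(1,n):
    if st[i,4]>80: print(st[i],c[i].round(1),onto("side",*c[i],46).round())
cv2.imwrite("pics/jars.png",cv2.resize(a[250:400,230:410],None,fx=4,fy=4,interpolation=cv2.INTER_CUBIC))
E
```

```text
wood [441. 304.] [455. 327.] r 536.0
white [567. 261.] [587. 284.] r 624.0
black [637. 108.] [650. 132.] r 646.0
green [677. -31.] [698. -11.] r 678.0
can [ 647. -145.] [ 662. -129.] r 663.0
red [ 581. -288.] [ 595. -273.] r 649.0
jarA [ 445. -364.] [ 463. -351.] r 575.0
jarB [ 537. -379.] [ 548. -369.] r 657.0
jarC [ 481. -464.] [ 489. -455.] r 668.0
cork [ 457. -114.] [ 464. -106.] r 471.0
blue [467. 118.] [471. 125.] r 482.0
```

View pics/jars.png

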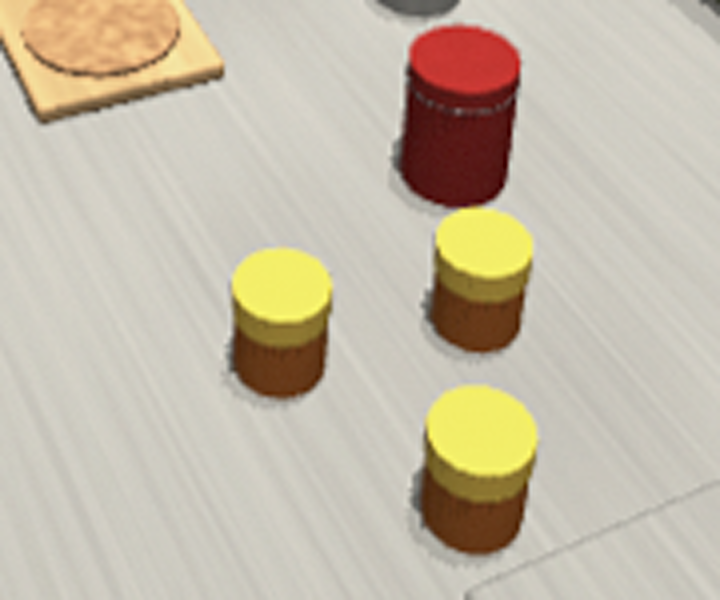

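Three jars match: A (300,330), B (350,320) and C (349,367) in the side view. A is about 575 mm from the base, against 657 and 668 mm for the others. The crop confirms A is the left, robot-side jar, so it's the target. Next I turn the tool to yaw 90, so that tool x = world y, tool y = world x and tool z points down, and go to look from above.

Request:
servo_tool --pt "85 0 0 -12 0 0 0.149" --pt "85 0 0 -12 0 0 0.149" --pt "85 0 0 -12 0 0 0.149" --pt "85 0 0 -12 0 0 0.149" --pt "85 0 0 -12 0 0 0.149" --pt "85 0 0 -12 0 0 0.149" --pt "85 0 0 -12 0 0 0.149" --pt "85 0 0 -12 0 0 0.149" --pt "85 0 0 0 0 0 0" --pt "85 0 0 0 0 0 0"

```text
time: 1.15
tool_pos: [224.1, 553.9, 324.1]
tcp_rot: [-179.7, 0.6, 89.0]
ft_force: [0.6, -0.1, -0.3]
finger_gap: 85.4
```

Request:
servo_tool --pt "85 -40 30 0 0 0 0" --pt "85 -40 30 0 0 0 0" --pt "85 -40 30 0 0 0 0" --pt "85 -40 30 0 0 0 0" --pt "85 -40 30 0 0 0 0" --pt "85 -40 30 0 0 0 0" --pt "85 -30 30 0 0 0 0" --pt "85 -30 30 0 0 0 0" --pt "85 0 0 0 0 0 0" --pt "85 0 0 0 0 0 0"

```text
time: 2.15
tool_pos: [464.7, 244.9, 312.9]
tcp_rot: [-179.0, 1.1, 91.6]
ft_force: [-0.7, 0.8, 0.5]
finger_gap: 85.2
```

```bash
python3 - <<'E'
from h import *
s=sense();print(s["time"],s["tool_pos"],s["tcp_rot"],s["joint_pos"])
np.save("s1.npy",np.r_[s["tool_pos"],s["tcp_rot"]]);cv2.imwrite("pics/w1.png",snapshot("wrist"))
E
```

```text
2.15 [464.66007317 244.86470571 312.90691083] [-179.00594539    1.08052542   91.64863229] [22.6490892  -3.9235724  88.47218654 -0.65690547 96.76627903 20.93991922]
```

View pics/w1.png

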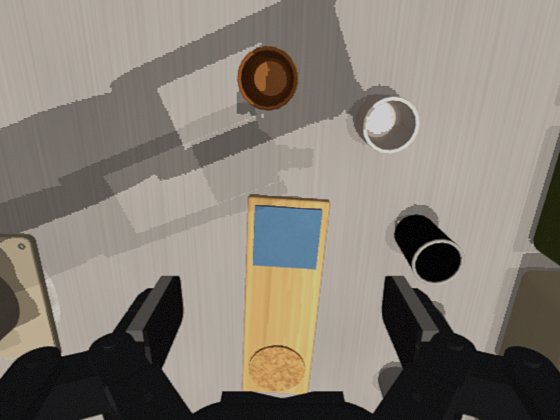

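The wrist view shows the wooden cup rim near (268,77), white cup (389,124), black cup rim (437,261), blue tile (287,238) and cork (277,369).

```bash
python3 - <<'E'
from h import *
v=np.load("s1.npy");s=dict(tool_pos=v[:3],tcp_rot=v[3:])
a=cv2.imread("pics/w1.png");h=cv2.cvtColor(a,cv2.COLOR_BGR2HSV)
def big(m,x0,y0,x1,y1):
    q=np.zeros_like(m);q[y0:y1,x0:x1]=m[y0:y1,x0:x1]
    return max(cv2.findContours(q,cv2.RETR_EXTERNAL,cv2.CHAIN_APPROX_NONE)[0],key=cv2.contourArea)
c=big(cv2.inRange(h,(95,90,60),(125,255,255)),230,190,340,290);r=cv2.minAreaRect(c);M=cv2.moments(c);t=(M["m10"]/M["m00"],M["m01"]/M["m00"])
print("blue",r,t,onto("wrist",*t,17,s));print([onto("wrist",*p,17,s).round(1) for p in cv2.boxPoints(r)])
c=big(cv2.inRange(h,(5,120,30),(18,255,255)),220,30,310,125);e=cv2.fitEllipse(cv2.convexHull(c));print("wood",e,onto("wrist",*e[0],83,s))
w=big(cv2.inRange(h,(0,0,0),(180,255,60)),400,230,475,290)
e=cv2.minEnclosingCircle(w);print("blackcirc",e,onto("wrist",*e[0],85,s))
m=cv2.inRange(h,(0,60,150),(30,95,255)); 
for n,p in {"cork":(277,369),"black":(437,261),"white":(389,124),"boardmid":(286,293)}.items(): print(n,onto("wrist",*p,{"cork":17,"black":85,"white":70,"boardmid":12}[n],s))
E
```

```text
blue ((286.2021484375, 236.56756591796875), (66.12039947509766, 59.15693664550781), 3.7313966751098633) (285.9936028310875, 236.30157433873234) [468.2419567  127.92719907]
[array([421. ,  83.5]), array([426.2, 171.9]), array([513.2, 168.9]), array([513.7,  80.2])]
wood ((267.38836669921875, 77.76628875732422), (60.2100715637207, 63.47698974609375), 178.884765625) [443.81573149 330.34719378]
blackcirc ((437.6815490722656, 262.42218017578125), 22.96775245666504) [646.20951475 132.75578563]
cork [ 461.47176422 -103.93770355]
black [645.08456255 134.59533975]
white [572.76508696 287.8185269 ]
boardmid [471.23895839  34.32058731]
```

```bash
python3 -c "
from h import *
s=sense();print(move(s,444,330,190,91.6))"
```

```text
(array([ 87.9, -15.9, 121.3]), array([-0.017,  0.019,  0.001]))
```

Request:
servo_tool --pt "85 22 -4 30 -0.008 0.01 0" --pt "85 22 -4 30 -0.008 0.01 0" --pt "85 22 -4 30 0 0 0" --pt "85 22 -4 31 0 0 0" --pt "85 0 0 0 0 0 0" --pt "85 0 0 0 0 0 0"

```text
time: 2.8
tool_pos: [438.6, 340.3, 187.3]
tcp_rot: [180.0, -0.1, 92.7]
ft_force: [0.6, 0.5, 0.6]
finger_gap: 85.1
```

```bash
python3 - <<'E'
from h import *
s=sense();print(s["tool_pos"],s["tcp_rot"]);a=snapshot("wrist");cv2.imwrite("pics/w2.png",a)
h=cv2.cvtColor(a,cv2.COLOR_BGR2HSV);m=cv2.inRange(h,(3,100,20),(22,255,255))
c=max(cv2.findContours(m,cv2.RETR_EXTERNAL,cv2.CHAIN_APPROX_NONE)[0],key=cv2.contourArea)
print(cv2.boundingRect(c),cv2.fitEllipse(c))
for z in (85,): print(onto("wrist",*cv2.fitEllipse(c)[0],z,s))
cv2.ellipse(a,cv2.fitEllipse(c),(0,255,0),1);cv2.imwrite("pics/w2.png",a)
E
```

```text
[438.55508732 340.3231758  187.3168199 ] [ 1.79975396e+02 -1.40585343e-01  9.26868013e+01]
(249, 163, 79, 93) ((287.3329162597656, 211.16708374023438), (77.02574920654297, 91.55726623535156), 177.0182647705078)
[442.79874445 336.97637617]
```

View pics/w2.png

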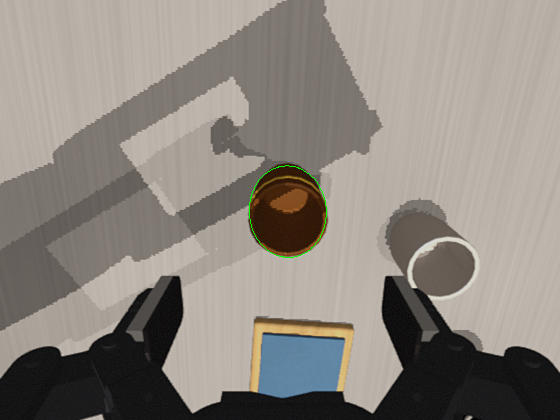

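The cup mask includes the bowl's side, so I fit the rim by its left, right and bottom extents (249, 328, 256).

```bash
python3 - <<'E'
from h import *
s=dict(tool_pos=np.array([438.56,340.32,187.3]),tcp_rot=np.array([179.98,-.14,92.69]))
for x,y in ((443,330),(443,333),(443,336)):
    t=np.linspace(0,6.28,60);q=np.array([proj("wrist",[x+30*np.cos(i),y+30*np.sin(i),85],s) for i in t]);print(x,y,q.min(0),q.max(0))
print(move(sense(),443,332,40,91.6))
E
```

```text
443 330 [246.75381652 180.91443983] [327.52640472 256.29496646]
443 333 [246.81308182 176.84330327] [327.88617275 252.78501041]
443 336 [246.87278845 172.74066972] [328.24862641 249.24985042]
(array([ -8.7,   4.3, 147. ]), array([-0.   , -0.002,  0.019]))
```

Request:
servo_tool --pt "85 -11 5 0 0 0 0.019" --pt "85 0 0 0 0 0 0" --pt "85 0 0 35 0 0 0" --pt "85 0 0 35 0 0 0" --pt "85 0 0 0 0 0 0" --pt "85 0 0 0 0 0 0"

```text
time: 3.45
tool_pos: [451.3, 328.5, 125.9]
tcp_rot: [179.2, -0.5, 91.3]
ft_force: [0.3, 0.4, 0.7]
finger_gap: 85.1
```

```bash
python3 -c "
from h import *
print(move(sense(),443.5,330,41,91.6))"
```

```text
(array([ 0.8, -8.9, 84.8]), array([ 0.014, -0.01 , -0.006]))
```

Request:
servo_tool --pt "85 1 -8 5 0.014 -0.01 0" --pt "85 0 0 0 0 0 0" --pt "85 0 0 0 0 0 0" --pt "85 0 0 0 0 0 0"

```text
time: 3.85
tool_pos: [445.7, 330.8, 126.9]
tcp_rot: [179.7, -0.2, 91.2]
ft_force: [-0.5, 0.0, -0.7]
finger_gap: 85.0
```

```bash
python3 -c "
from h import *
s=sense();print(s['tool_pos'],s['tcp_rot'],move(s,443.5,330,41,91.6))"
```

```text
[445.73538023 330.75130713 126.8811213 ] [ 1.79675355e+02 -1.54262524e-01  9.12331910e+01] (array([-0.9, -2.7, 85.9]), array([ 0.006, -0.003, -0.006]))
```

Request:
servo_tool --pt "85 -1 -2 17 0.006 0 0" --pt "85 0 0 17 0 0 0" --pt "85 0 0 17 0 0 0" --pt "85 0 0 17 0 0 0" --pt "85 0 0 15 0 0 0" --pt "85 0 0 0 0 0 0" --pt "85 0 0 0 0 0 0"

```text
time: 4.55
tool_pos: [442.7, 329.5, 37.0]
tcp_rot: [-179.9, -0.2, 91.3]
ft_force: [-0.2, 0.1, 0.5]
finger_gap: 85.0
```

Request:
servo_tool --pt "50 0 0 -2 0 0 0" --pt "50 0 0 0 0 0 0" --pt "50 0 0 0 0 0 0" --pt "50 0 0 0 0 0 0" --pt "50 0 0 0 0 0 0" --pt "50 0 0 0 0 0 0" --pt "50 0 0 0 0 0 0" --force 30

```text
time: 5.25
tool_pos: [443.9, 330.3, 41.6]
tcp_rot: [179.9, -0.3, 91.3]
ft_force: [0.2, -0.1, -1.3]
finger_gap: 58.1
```

Request:
servo_tool --pt "50 0 0 -15 0 0 0" --pt "50 0 0 -25 0 0 0" --pt "50 0 0 -25 0 0 0" --pt "50 0 0 -25 0 0 0" --pt "50 -15 0 -10 0 0 0" --pt "50 -30 1 0 0 0 0" --pt "50 -30 1 0 0 0 0" --pt "50 -30 1 0 0 0 0" --pt "50 -30 1 0 0 0 0" --pt "50 -30 1 0 0 0 0"

```text
time: 6.25
tool_pos: [453.8, 163.7, 156.1]
tcp_rot: [179.5, -0.5, 91.7]
ft_force: [0.4, 0.6, -1.2]
finger_gap: 58.3
```

Request:
servo_tool --pt "50 -30 1 0 0 0 0" --pt "50 -30 1 0 0 0 0" --pt "50 -30 1 0 0 0 0" --pt "50 -30 1 0 0 0 0" --pt "50 -30 1 0 0 0 0" --pt "50 -20 1 0 0 0 0" --pt "50 -10 0 0 0 0 0" --pt "50 0 0 0 0 0 0" --pt "50 0 0 0 0 0 0"

```text
time: 7.15
tool_pos: [466.4, -26.2, 165.6]
tcp_rot: [178.8, -0.4, 91.4]
ft_force: [-0.6, 0.9, -1.2]
finger_gap: 58.4
```

```bash
python3 - <<'E'
from h import *
s=sense();print(s["tool_pos"],s["tcp_rot"]);a=snapshot("wrist");cv2.imwrite("pics/w3.png",a);np.save("s3.npy",np.r_[s["tool_pos"],s["tcp_rot"]])
E
```

```text
[466.40802344 -26.24740506 165.56737135] [178.81416025  -0.38668072  91.4100406 ]
```

View pics/w3.png

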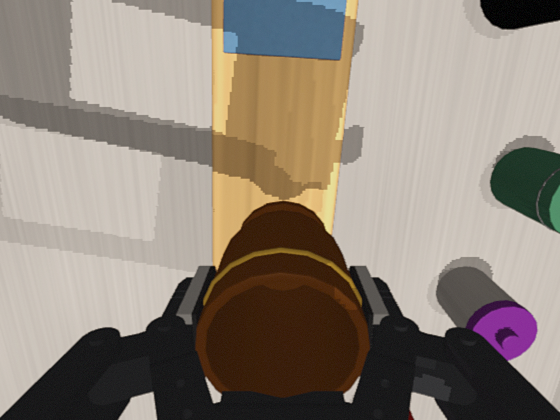

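The picture shows the cup held upright. The board edges run at u≈213 and u≈351→337, and the tile's lower edge is at v≈52–60. I refine the board pose from the tile and the edges.

```bash
python3 - <<'E'
from h import *
v=np.load("s3.npy");s=dict(tool_pos=v[:3],tcp_rot=v[3:])
a=cv2.imread("pics/w3.png");h=cv2.cvtColor(a,cv2.COLOR_BGR2HSV)
m=cv2.inRange(h,(8,60,60),(30,255,255))
for r in (80,110,150,180):
    u=np.where(m[r,190:400])[0]+190; L=onto("wrist",u.min(),r,12,s);R=onto("wrist",u.max()+1,r,12,s);print(r,u.min(),u.max(),L.round(1),R.round(1),np.linalg.norm(R-L).round(1),((L+R)/2).round(1))
b=cv2.inRange(h,(95,60,40),(125,255,255))
for c in (240,290,330): vv=np.where(b[:100,c])[0].max()+1;print(c,vv,onto("wrist",c,vv,17,s).round(1))
# scene cam: board/cork/tile
a=snapshot("scene");cv2.imwrite("pics/sc2.png",a)
h=cv2.cvtColor(a,cv2.COLOR_BGR2HSV)
b=cv2.inRange(h,(98,120,60),(120,255,255))[190:235,335:395];M=cv2.moments(b,True);t=(M["m10"]/M["m00"]+335,M["m01"]/M["m00"]+190);print(t,onto("scene",*t,17))
E
```

```text
80 212 348 [412.3  61.2] [520.6  63.9] 108.4 [466.5  62.5]
110 212 345 [411.4  38.3] [520.2  40.8] 108.7 [465.8  39.5]
150 212 341 [410.2   5.8] [519.5   8.1] 109.3 [464.8   7. ]
180 212 337 [409.2 -20.1] [518. -18.] 108.9 [463.6 -19. ]
240 53 [435.1  81. ]
290 57 [473.1  79.2]
330 59 [503.8  78.5]
(373.3777777777778, 213.44444444444446) [471.31668702 148.68189323]
```

Request:
servo_tool --pt "50 -20 -1 5 0.01 -0.004 0" --pt "50 -20 -1 15 0.01 -0.003 0" --pt "50 -20 -1 15 0 0 0" --pt "50 -16 -1 15 0 0 0" --pt "50 0 0 15 0 0 0" --pt "50 0 0 0 0 0 0" --pt "50 0 0 0 0 0 0" --pt "50 0 0 0 0 0 0"

```text
time: 8.05
tool_pos: [466.5, -96.3, 99.6]
tcp_rot: [179.9, -0.1, 92.2]
ft_force: [-0.1, 0.9, -1.2]
finger_gap: 58.5
```

```bash
python3 - <<'E'
from h import *
s=sense();print(s["tool_pos"],s["tcp_rot"],move(s,461,-105,60,92))
E
```

```text
[466.48788197 -96.26451989  99.59879981] [ 1.79921331e+02 -8.13615255e-02  9.21760593e+01] (array([-8.6, -5.9, 39.6]), array([ 0.001, -0.001,  0.003]))
```

Request:
servo_tool --pt "50 -8 -5 8 0 0 0" --pt "50 0 0 8 0 0 0" --pt "50 0 0 8 0 0 0" --pt "50 0 0 6 0 0 0" --pt "50 0 0 0 0 0 0" --pt "50 0 0 0 0 0 0" --pt "50 0 0 0 0 0 0"

```text
time: 8.75
tool_pos: [462.6, -104.5, 68.7]
tcp_rot: [179.8, -0.0, 92.3]
ft_force: [-0.0, -0.2, -0.9]
finger_gap: 58.0
```

```bash
python3 - <<'E'
from h import *
s=sense();print(s["tool_pos"],s["tcp_rot"],s["ft_force"],move(s,461,-105,60,92))
E
```

```text
[ 462.62061372 -104.47986454   68.68020931] [ 1.79775247e+02 -3.31344923e-02  9.22697365e+01] [-0.040275   -0.18155979 -0.85802685] (array([-0.5, -1.7,  8.7]), array([ 0.004, -0.001,  0.005]))
```

Request:
servo_tool --pt "50 0 -1.5 3 0 0 0" --pt "50 0 0 3 0 0 0" --pt "50 0 0 2 0 0 0" --pt "50 0 0 1 0 0 0" --pt "50 0 0 0 0 0 0" --pt "50 0 0 0 0 0 0"

```text
time: 9.35
tool_pos: [461.6, -104.7, 59.6]
tcp_rot: [179.7, -0.0, 92.3]
ft_force: [0.1, -0.3, -2.5]
finger_gap: 58.1
```

Request:
servo_tool --pt "50 0 0 1.5 0 0 0" --pt "50 0 0 0.5 0 0 0" --pt "50 0 0 0 0 0 0" --pt "64 0 0 0 0 0 0" --pt "70 0 0 0 0 0 0" --pt "85 0 0 0 0 0 0" --pt "85 0 0 0 0 0 0" --pt "85 0 0 0 0 0 0"

```text
time: 10.15
tool_pos: [462.7, -105.0, 58.6]
tcp_rot: [179.6, 0.0, 92.3]
ft_force: [0.9, 0.2, -0.4]
finger_gap: 85.1
```

Request:
servo_tool --pt "85 0 0 -15 0 0 0" --pt "85 0 0 -25 0 0 0" --pt "85 0 0 -30 0 0 0" --pt "85 0 0 -30 0 0 0" --pt "85 0 0 -30 0 0 0" --pt "85 0 0 -30 0 0 0" --pt "85 0 0 -20 0 0 0" --pt "85 0 0 0 0 0 0" --pt "85 0 0 0 0 0 0" --pt "85 0 0 0 0 0 0"

```text
time: 11.15
tool_pos: [459.8, -104.4, 243.4]
tcp_rot: [179.8, -0.0, 92.3]
ft_force: [-0.5, 0.2, 0.8]
finger_gap: 85.1
```

```bash
python3 - <<'E'
from h import *
s=sense();print(s["tool_pos"],s["tcp_rot"]);a=snapshot("wrist");b=snapshot("side");cv2.imwrite("pics/side4.png",b);cv2.imwrite("pics/w4.png",a);np.save("s4.npy",np.r_[s["tool_pos"],s["tcp_rot"]])
cv2.imwrite("pics/both4.png",np.hstack([cv2.resize(a,None,fx=.7,fy=.7),cv2.resize(b[140:290,180:380],(392,294))]))if 0 else cv2.imwrite("pics/both4.png",np.hstack([cv2.resize(a,(440,330)),cv2.resize(b[150:300,190:350],(352,330))]))
E
```

```text
[ 459.75028075 -104.40291625  243.43868457] [ 1.79760563e+02 -2.65630546e-02  9.22731071e+01]
```

View pics/both4.png

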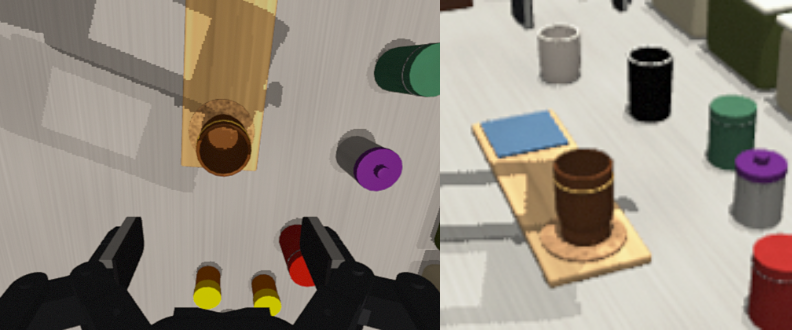

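The wooden cup stands on the cork, with its foot near the coaster centre in both views. I check numerically.

```bash
python3 - <<'E'
from h import *
v=np.load("s4.npy");s=dict(tool_pos=v[:3],tcp_rot=v[3:])
a=cv2.imread("pics/w4.png");h=cv2.cvtColor(a,cv2.COLOR_BGR2HSV)
m=cv2.inRange(h,(8,60,60),(30,255,255))
for c in (240,318): vv=np.where(m[:260,c])[0].max()+1;print("end",c,vv,onto("wrist",c,vv,12,s).round(1))
for r in (60,90,190): u=np.where(m[r,200:360])[0]+200;print(r,onto("wrist",u.min(),r,12,s).round(1),onto("wrist",u.max()+1,r,12,s).round(1))
d=cv2.inRange(h,(0,90,0),(18,255,110));c=max(cv2.findContours(d[130:240,230:340],cv2.RETR_EXTERNAL,2)[0],key=cv2.contourArea);x,y,w,hh=cv2.boundingRect(c);print("cup px",x+230,x+w+230,y+130,y+hh+130)
t=np.linspace(0,6.28,60)
for X in ((461,-105),(461,-108)):
    q=np.array([proj("wrist",[X[0]+30*np.cos(i),X[1]+30*np.sin(i),85+17],s) for i in t]);print(X,q.min(0),q.max(0))
q=np.array([proj("wrist",[461+45*np.cos(i),-105+45*np.sin(i),17],s) for i in t]);print("cork pred",q.min(0),q.max(0))
cv2.polylines(a,[np.int32(q*1)],True,(0,255,0),1);cv2.imwrite("pics/w4c.png",cv2.resize(a[100:250,210:360],None,fx=4,fy=4))
p=cv2.inRange(h,(125,80,60),(155,255,255));M=cv2.moments(p[150:260,420:540],True);print("canister",onto("wrist",M["m10"]/M["m00"]+420,M["m01"]/M["m00"]+150,72,s).round())
print(move(sense(),640,90,260,92))
E
```

```text
end 240 212 [ 415.5 -157.8]
end 318 218 [ 503.8 -161.7]
60 [409.5   0.6] [519.2   4.9]
90 [409.4 -27.4] [517.9 -23.1]
190 [ 405.6 -132.4] [ 514.7 -128.2]
cup px 251 320 154 222
(461, -105) [246.88776122 156.3048898 ] [318.43427786 224.89969066]
(461, -108) [246.86174326 159.95484348] [318.17283609 228.09926213]
cork pred [240.01804459 125.60812925] [324.47143691 208.40183145]
canister [ 652. -130.]
(array([187. , 188.3, -16.5]), array([ 0.003, -0.001,  0.005]))
```

View pics/w4c.png

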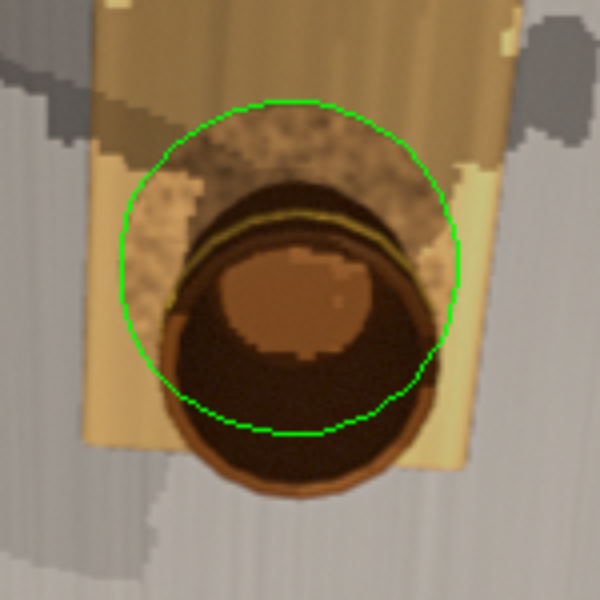

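The green predicted coaster outline matches the picture, and the cup is within about 2 mm of its centre. Next the black cup at about (646,133).

Request:
servo_tool --pt "85 15 12 0 0 0 0" --pt "85 25 19 0 0 0 0" --pt "85 25 19 0 0 0 0" --pt "85 25 19 0 0 0 0" --pt "85 25 19 5 0 0 0" --pt "85 25 19 10 0 0 0" --pt "85 25 19 10 0 0 0" --pt "85 25 19 10 0 0 0" --pt "85 25 19 10 0 0 0" --pt "85 15 12 10 0 0 0"

```text
time: 12.25
tool_pos: [626.0, 139.4, 172.7]
tcp_rot: [-179.2, -0.1, 92.0]
ft_force: [0.1, -0.2, -0.0]
finger_gap: 84.9
```

Request:
servo_tool --pt "85 0 0 0 0 0 0" --pt "85 0 0 0 0 0 0" --pt "85 0 0 0 0 0 0"

```text
time: 12.55
tool_pos: [623.3, 140.8, 166.4]
tcp_rot: [-178.6, -0.0, 92.1]
ft_force: [-0.0, -0.5, -0.4]
finger_gap: 85.2
```

```bash
python3 - <<'E'
from h import *
s=sense();print(s["tool_pos"],s["tcp_rot"]);a=snapshot("wrist");cv2.imwrite("pics/w5.png",a);np.save("s5.npy",np.r_[s["tool_pos"],s["tcp_rot"]])
t=np.linspace(0,6.28,60);q=np.array([proj("wrist",[646+30*np.cos(i),133+30*np.sin(i),85],s) for i in t]);print(q.min(0),q.max(0))
cv2.polylines(a,[np.int32(q)],True,(0,255,0),1);cv2.imwrite("pics/w5c.png",a)
E
```

```text
[623.34337611 140.81240494 166.37244299] [-1.78637752e+02 -9.70009089e-03  9.21186484e+01]
[273.51520831 186.3773517 ] [361.5507112  267.55627696]
```

View pics/w5c.png

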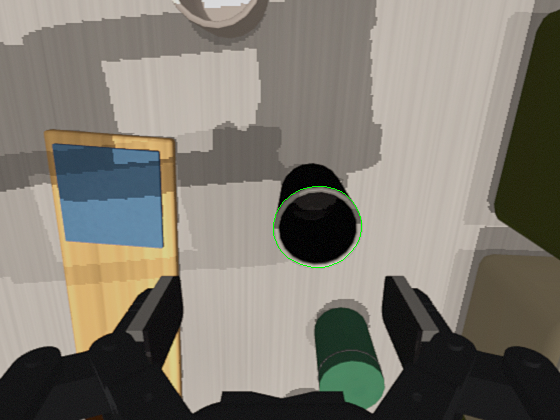

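The rim prediction at (646,133) fits exactly (pixels 274–361, 186–267).

```bash
python3 - <<'E'
from h import *
v=np.load("s5.npy");s=dict(tool_pos=v[:3],tcp_rot=v[3:])
print(onto("wrist",110,196,17,s),"green px",onto("wrist",352,384,75,s),"bins",onto("wrist",497,205,100,s),onto("wrist",470,290,100,s))
print(move(sense(),646,133,120,92))
E
```

```text
[469.48691235 127.00387453] green px [685.93168488 -11.19777157] bins [753.58902474 160.14286261] [749.7625892   99.55259228]
(array([-8.4, 23.4, 46.1]), array([-0.023, -0.   ,  0.002]))
```

Request:
servo_tool --pt "85 -4 12 5 -0.012 0 0" --pt "85 -4 11 10 -0.011 0 0" --pt "85 0 0 15 0 0 0" --pt "85 0 0 5 0 0 0" --pt "85 0 0 0 0 0 0" --pt "85 0 0 0 0 0 0"

```text
time: 13.2
tool_pos: [648.6, 129.6, 129.0]
tcp_rot: [179.8, 0.0, 91.9]
ft_force: [0.5, 0.2, -0.3]
finger_gap: 84.8
```

```bash
python3 - <<'E'
from h import *
s=sense();print(s["tool_pos"],s["tcp_rot"],move(s,646,133,40,92))
E
```

```text
[648.60172882 129.6101983  129.01964531] [1.79823175e+02 1.25298863e-02 9.18812643e+01] (array([ 3.5, -2.8, 89. ]), array([ 0.003,  0.   , -0.002]))
```

Request:
servo_tool --pt "85 3.5 -2.5 8 0 0 0" --pt "85 0 0 18 0 0 0" --pt "85 0 0 18 0 0 0" --pt "85 0 0 18 0 0 0" --pt "85 0 0 16 0 0 0" --pt "85 0 0 6 0 0 0" --pt "85 0 0 0 0 0 0" --pt "85 0 0 0 0 0 0" --pt "85 0 0 0 0 0 0"

```text
time: 14.1
tool_pos: [646.9, 136.1, 43.9]
tcp_rot: [179.5, -0.1, 92.0]
ft_force: [1.1, 0.1, -0.2]
finger_gap: 85.2
```

Request:
servo_tool --pt "85 -3 0 1 0 0 0" --pt "85 0 0 0 0 0 0" --pt "50 0 0 0 0 0 0" --pt "50 0 0 0 0 0 0" --pt "50 0 0 0 0 0 0" --pt "50 0 0 0 0 0 0" --pt "50 0 0 0 0 0 0" --pt "50 0 0 0 0 0 0" --force 30

```text
time: 14.9
tool_pos: [649.0, 132.9, 46.0]
tcp_rot: [179.3, -0.1, 92.0]
ft_force: [-1.1, -0.4, 0.6]
finger_gap: 59.5
```

```bash
python3 - <<'E'
from h import *
s=sense();print(s["tool_pos"],s["tcp_rot"],s["ft_force"])
E
```

```text
[649.02702792 132.91518658  46.03434247] [ 1.79286417e+02 -7.61013638e-02  9.19820112e+01] [-1.14788522 -0.4066594   0.56776008]
```

Request:
servo_tool --pt "50 0 0 -15 0 0 0" --pt "50 0 0 -25 0 0 0" --pt "50 0 0 -25 0 0 0" --pt "50 0 -10 -15 0 0 0" --pt "50 0 -25 0 0 0 0" --pt "50 0 -30 0 0 0 0" --pt "50 0 -30 0 0 0 0" --pt "50 0 -30 0 0 0 0" --pt "50 0 -25 0 0 0 0" --pt "50 0 -15 0 0 0 0"

```text
time: 15.9
tool_pos: [479.9, 126.8, 135.2]
tcp_rot: [178.9, -0.1, 91.9]
ft_force: [0.3, -0.2, -1.4]
finger_gap: 60.1
```

Request:
servo_tool --pt "50 0 0 0 0 0 0" --pt "50 0 0 0 0 0 0" --pt "50 0 0 0 0 0 0"

```text
time: 16.2
tool_pos: [479.9, 127.1, 137.8]
tcp_rot: [178.8, -0.1, 92.0]
ft_force: [0.1, -0.1, -1.2]
finger_gap: 59.7
```

```bash
python3 - <<'E'
from h import *
s=sense();print(s["tool_pos"],s["tcp_rot"],move(s,469,125.5,90,92))
E
```

```text
[479.92324721 127.07354936 137.79455601] [ 1.78753903e+02 -1.36220371e-01  9.19769048e+01] (array([ -1.3, -12. ,  47.5]), array([ 0.022, -0.002, -0.   ]))
```

Request:
servo_tool --pt "50 0 -6 5 0.011 0 0" --pt "50 0 -5 12 0.011 0 0" --pt "50 0 0 15 0 0 0" --pt "50 0 0 10 0 0 0" --pt "50 0 0 5 0 0 0" --pt "50 0 0 0 0 0 0" --pt "50 0 0 0 0 0 0" --pt "50 0 0 0 0 0 0"

```text
time: 17.0
tool_pos: [468.9, 126.4, 85.9]
tcp_rot: [-179.7, -0.1, 91.9]
ft_force: [-0.2, 0.4, -1.6]
finger_gap: 59.8
```

```bash
python3 - <<'E'
from h import *
s=sense();print(s["tool_pos"],s["tcp_rot"],move(s,469,125.5,63,92))
E
```

```text
[468.89475548 126.44940048  85.8502498 ] [-1.79651495e+02 -1.17217198e-01  9.19231925e+01] (array([-1. ,  0.2, 22.8]), array([-0.006, -0.002, -0.001]))
```

Request:
servo_tool --pt "50 -1 0 6 -0.005 0 0" --pt "50 0 0 6 0 0 0" --pt "50 0 0 5 0 0 0" --pt "50 0 0 2 0 0 0" --pt "50 0 0 1 0 0 0" --pt "50 0 0 0 0 0 0" --pt "50 0 0 0 0 0 0" --pt "50 0 0 0 0 0 0"

```text
time: 17.8
tool_pos: [470.0, 125.6, 65.5]
tcp_rot: [179.9, -0.1, 91.9]
ft_force: [-0.1, -0.6, -2.1]
finger_gap: 60.0
```

Request:
servo_tool --pt "50 0 0 1.5 0 0 0" --pt "50 0 0 1 0 0 0" --pt "50 0 0 0.5 0 0 0" --pt "50 0 0 0 0 0 0" --pt "50 0 0 0 0 0 0"

```text
time: 18.3
tool_pos: [470.5, 125.7, 63.2]
tcp_rot: [179.8, -0.1, 91.9]
ft_force: [-0.7, -0.3, -1.4]
finger_gap: 59.7
```

Request:
servo_tool --pt "50 0 0 1.5 0 0 0" --pt "50 0 0 0 0 0 0" --pt "50 0 0 0 0 0 0" --pt "64 0 0 0 0 0 0" --pt "70 0 0 0 0 0 0" --pt "85 0 0 0 0 0 0" --pt "85 0 0 0 0 0 0" --pt "85 0 0 0 0 0 0"

```text
time: 19.1
tool_pos: [471.3, 126.0, 63.2]
tcp_rot: [179.7, -0.2, 91.9]
ft_force: [-0.0, -0.6, 0.3]
finger_gap: 85.0
```

Request:
servo_tool --pt "85 0 0 -15 0 0 0" --pt "85 0 0 -25 0 0 0" --pt "85 0 0 -30 0 0 0" --pt "85 0 0 -30 0 0 0" --pt "85 0 0 -20 0 0 0" --pt "85 0 0 -10 0 0 0" --pt "85 0 0 0 0 0 0" --pt "85 0 0 0 0 0 0"

```text
time: 19.9
tool_pos: [469.1, 125.2, 195.5]
tcp_rot: [180.0, -0.1, 91.9]
ft_force: [-0.2, 0.0, -0.7]
finger_gap: 85.4
```

```bash
python3 - <<'E'
from h import *
s=sense();print(s["tool_pos"],s["tcp_rot"]);a=snapshot("wrist");cv2.imwrite("pics/w6.png",a);np.save("s6.npy",np.r_[s["tool_pos"],s["tcp_rot"]])
t=np.linspace(0,6.28,60);q=np.array([proj("wrist",[469+30*np.cos(i),125+30*np.sin(i),102],s) for i in t])
cv2.polylines(a,[np.int32(q)],True,(0,255,0),1)
d=np.array([.035,.999]);e=np.array([.999,-.035]);q=np.array([proj("wrist",[*(np.array([469,125])+45*i*d+45*j*e),17],s) for i,j in ((1,1),(1,-1),(-1,-1),(-1,1))])
cv2.polylines(a,[np.int32(q)],True,(0,255,255),1)
cv2.imwrite("pics/w6c.png",cv2.resize(a[80:330,150:400],None,fx=2.4,fy=2.4))
E
```

```text
[469.11883446 125.22742712 195.53183225] [ 1.79979065e+02 -1.33450895e-01  9.19233993e+01]
```

View pics/w6c.png

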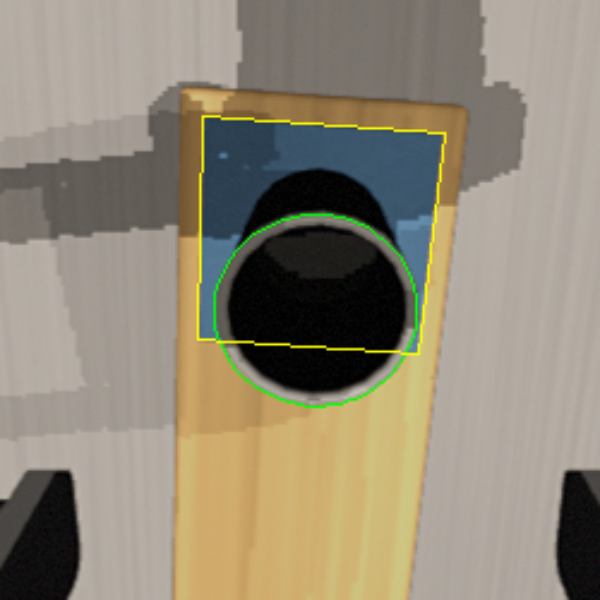

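Tile outline and cup rim both match the predictions at (469,125), so step 1 is done. Next the green tin at about (686,-11).

Request:
servo_tool --pt "85 -8 12 0 0 0 0" --pt "85 -16 25 0 0 0 0" --pt "85 -17 28 0 0 0 0" --pt "85 -17 28 0 0 0 0" --pt "85 -17 28 0 0 0 0" --pt "85 -17 28 0 0 0 0" --pt "85 -17 25 0 0 0 0" --pt "85 -12 18 0 0 0 0" --pt "85 -8 12 0 0 0 0" --pt "85 0 0 0 0 0 0"

```text
time: 20.95
tool_pos: [683.6, -8.1, 174.5]
tcp_rot: [-178.9, -0.1, 91.9]
ft_force: [-0.8, -0.1, -0.2]
finger_gap: 85.1
```

Request:
servo_tool --pt "85 0 0 0 0 0 0" --pt "85 0 0 0 0 0 0" --pt "85 0 0 0 0 0 0"

```text
time: 21.25
tool_pos: [681.8, -8.3, 170.9]
tcp_rot: [-178.5, -0.2, 91.9]
ft_force: [-0.3, -0.1, 0.1]
finger_gap: 85.0
```

```bash
python3 - <<'E'
from h import *
s=sense();print(s["tool_pos"],s["tcp_rot"]);a=snapshot("wrist");cv2.imwrite("pics/w7.png",a);np.save("s7.npy",np.r_[s["tool_pos"],s["tcp_rot"]])
t=np.linspace(0,6.28,60);q=np.array([proj("wrist",[686+28*np.cos(i),-11+28*np.sin(i),75],s) for i in t]);print(q.min(0),q.max(0))
h=cv2.cvtColor(a,cv2.COLOR_BGR2HSV);print(h[200:300:20,280])
cv2.polylines(a,[np.int32(q)],True,(0,0,255),1);cv2.imwrite("pics/w7c.png",a)
E
```

```text
[681.79899015  -8.31065173 170.86232279] [-1.78549236e+02 -1.54842064e-01  9.19347650e+01]
[252.09819469 175.44887388] [330.06344902 248.69279529]
[[ 72 113  70]
 [ 72 113 124]
 [ 72 117 122]
 [ 15  23 181]
 [ 17  28 127]]
```

View pics/w7c.png

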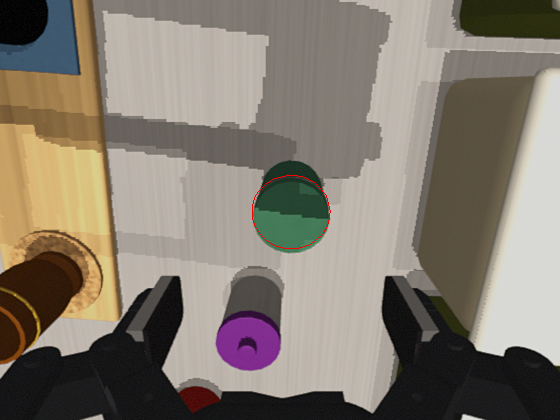

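The tin is about 3 px lower than predicted, so I use (686,-13.5). The bins are clear of the fingers and the canister is well to the side.

```bash
python3 - <<'E'
from h import *
s=sense();print(s["tool_pos"],s["tcp_rot"],move(s,686,-13.5,110,92))
E
```

```text
[681.7782525   -8.19267443 170.99339729] [-1.78555044e+02 -1.54211928e-01  9.19404883e+01] (array([-5.6,  5.6, 60.9]), array([-0.025, -0.003, -0.001]))
```

Request:
servo_tool --pt "85 -3 3 5 -0.012 -0.001 0" --pt "85 -2 2 15 -0.012 -0.001 0" --pt "85 0 0 15 0 0 0" --pt "85 0 0 12 0 0 0" --pt "85 0 0 5 0 0 0" --pt "85 0 0 0 0 0 0" --pt "85 0 0 0 0 0 0" --pt "85 0 0 0 0 0 0"

```text
time: 22.1
tool_pos: [686.8, -11.7, 117.2]
tcp_rot: [179.8, -0.0, 92.1]
ft_force: [0.3, -0.9, 0.3]
finger_gap: 85.0
```

```bash
python3 - <<'E'
from h import *
s=sense();print(s["tool_pos"],s["tcp_rot"],move(s,686,-13.5,28,92))
E
```

```text
[686.77696575 -11.65697601 117.24037261] [ 1.79836744e+02 -1.72693008e-02  9.20877410e+01] (array([-1.8, -1.1, 89.2]), array([ 0.003, -0.   ,  0.002]))
```

Request:
servo_tool --pt "85 -2 -1 8 0.003 0 0" --pt "85 0 0 18 0 0 0" --pt "85 0 0 18 0 0 0" --pt "85 0 0 18 0 0 0" --pt "85 0 0 14 0 0 0" --pt "85 0 0 5 0 0 0" --pt "85 0 0 0 0 0 0" --pt "85 0 0 0 0 0 0" --pt "85 0 0 0 0 0 0"

```text
time: 23.0
tool_pos: [686.4, -14.2, 30.3]
tcp_rot: [179.9, -0.0, 92.1]
ft_force: [0.3, -0.5, -0.2]
finger_gap: 85.0
```

Request:
servo_tool --pt "45 0 0 1 0 0 0" --pt "45 0 0 0 0 0 0" --pt "45 0 0 0 0 0 0" --pt "45 0 0 0 0 0 0" --pt "45 0 0 0 0 0 0" --pt "45 0 0 0 0 0 0" --pt "45 0 0 0 0 0 0" --force 35

```text
time: 23.7
tool_pos: [687.8, -14.3, 31.6]
tcp_rot: [179.7, 0.0, 92.1]
ft_force: [-0.7, 0.7, -0.8]
finger_gap: 55.2
```

Request:
servo_tool --pt "45 0 0 -15 0 0 0" --pt "45 0 0 -25 0 0 0" --pt "45 0 0 -25 0 0 0" --pt "45 0 0 -30 0 0 0" --pt "45 2 -10 -30 0 0 0" --pt "45 3 -25 -15 0 0 0" --pt "45 3 -30 0 0 0 0" --pt "45 3 -30 0 0 0 0" --pt "45 3 -30 0 0 0 0" --pt "45 3 -30 0 0 0 0"

```text
time: 24.7
tool_pos: [530.0, -3.0, 186.4]
tcp_rot: [179.3, 0.1, 92.1]
ft_force: [-0.5, -0.2, -1.8]
finger_gap: 55.5
```

Request:
servo_tool --pt "45 3 -25 0 0 0 0" --pt "45 3 -15 0 0 0 0" --pt "45 0 -5 0 0 0 0" --pt "45 0 0 0 0 0 0" --pt "45 0 0 0 0 0 0" --pt "45 0 0 0 0 0 0"

```text
time: 25.3
tool_pos: [482.5, 1.5, 191.6]
tcp_rot: [178.8, 0.1, 92.1]
ft_force: [-0.2, -0.1, -2.1]
finger_gap: 55.2
```

```bash
python3 - <<'E'
from h import *
s=sense();print(s["tool_pos"],s["tcp_rot"],move(s,465,10,110,92))
E
```

```text
[482.49674515   1.51875791 191.57926842] [1.78848010e+02 1.46499688e-01 9.20641254e+01] (array([  9.3, -18.8,  81.2]), array([0.02 , 0.003, 0.001]))
```

Request:
servo_tool --pt "45 4 -9 5 0.01 0 0" --pt "45 4 -8 15 0.01 0 0" --pt "45 0 0 20 0 0 0" --pt "45 0 0 20 0 0 0" --pt "45 0 0 12 0 0 0" --pt "45 0 0 5 0 0 0" --pt "45 0 0 0 0 0 0" --pt "45 0 0 0 0 0 0" --pt "45 0 0 0 0 0 0"

```text
time: 26.2
tool_pos: [462.0, 10.4, 106.8]
tcp_rot: [-179.5, 0.1, 92.1]
ft_force: [-0.2, -0.6, -2.0]
finger_gap: 55.2
```

```bash
python3 - <<'E'
from h import *
s=sense();print(s["tool_pos"],s["tcp_rot"],move(s,465,10,44,92))
E
```

```text
[462.00683944  10.41405304 106.76743369] [-1.79531184e+02  9.84845858e-02  9.20810543e+01] (array([-0.4,  3.5, 62.7]), array([-0.008,  0.002,  0.001]))
```

Request:
servo_tool --pt "45 0 3 6 -0.007 0 0" --pt "45 0 0 13 0 0 0" --pt "45 0 0 13 0 0 0" --pt "45 0 0 11 0 0 0" --pt "45 0 0 7 0 0 0" --pt "45 0 0 3 0 0 0" --pt "45 0 0 0 0 0 0" --pt "45 0 0 0 0 0 0" --pt "45 0 0 0 0 0 0"

```text
time: 27.1
tool_pos: [466.1, 10.2, 50.1]
tcp_rot: [179.9, 0.1, 92.1]
ft_force: [0.1, 1.0, -2.1]
finger_gap: 55.0
```

```bash
python3 - <<'E'
from h import *
s=sense();print(s["tool_pos"],s["tcp_rot"],s["ft_force"],move(s,465,10,43.5,92))
E
```

```text
[466.13172903  10.23851095  50.05252933] [1.79928702e+02 1.10976124e-01 9.20637014e+01] [ 0.1339919   0.95348858 -2.0870045 ] (array([-0.2, -1.1,  6.6]), array([0.001, 0.002, 0.001]))
```

Request:
servo_tool --pt "45 0 -1 2.5 0 0 0" --pt "45 0 0 2.5 0 0 0" --pt "45 0 0 1.5 0 0 0" --pt "45 0 0 1 0 0 0" --pt "45 0 0 0 0 0 0" --pt "45 0 0 0 0 0 0" --pt "45 0 0 0 0 0 0"

```text
time: 27.8
tool_pos: [466.4, 10.0, 43.5]
tcp_rot: [179.8, 0.1, 92.1]
ft_force: [0.1, 0.3, -1.7]
finger_gap: 55.6
```

Request:
servo_tool --pt "45 0 0 1.5 0 0 0" --pt "45 0 0 0 0 0 0" --pt "45 0 0 0 0 0 0" --pt "60 0 0 0 0 0 0" --pt "66 0 0 0 0 0 0" --pt "85 0 0 0 0 0 0" --pt "85 0 0 0 0 0 0" --pt "85 0 0 0 0 0 0"

```text
time: 28.6
tool_pos: [467.8, 9.9, 44.4]
tcp_rot: [179.6, 0.2, 92.1]
ft_force: [-0.5, 0.5, -0.2]
finger_gap: 85.2
```

Request:
servo_tool --pt "85 0 0 -15 0 0 0" --pt "85 0 0 -25 0 0 0" --pt "85 0 0 -30 0 0 0" --pt "85 0 0 -30 0 0 0" --pt "85 0 0 -25 0 0 0" --pt "85 0 0 -15 0 0 0" --pt "85 0 0 0 0 0 0" --pt "85 0 0 0 0 0 0"

```text
time: 29.4
tool_pos: [465.4, 10.4, 188.0]
tcp_rot: [179.8, 0.1, 92.1]
ft_force: [0.2, -0.2, -0.8]
finger_gap: 85.4
```

```bash
python3 - <<'E'
from h import *
s=sense();print(s["tool_pos"],s["tcp_rot"]);a=snapshot("wrist");cv2.imwrite("pics/w8.png",a);np.save("s8.npy",np.r_[s["tool_pos"],s["tcp_rot"]])
t=np.linspace(0,6.28,60)
def ci(x,y,z,r,c): q=np.array([proj("wrist",[x+r*np.cos(i),y+r*np.sin(i),z],s) for i in t]);cv2.polylines(a,[np.int32(q)],True,c,1)
ci(465,10,87,28,(0,0,255));ci(461,-105,102,30,(0,255,0));ci(469,125,102,30,(0,255,0));ci(461,-105,17,45,(0,255,255))
cv2.imwrite("pics/w8c.png",a)
E
```

```text
[465.42265456  10.3608601  188.01040121] [1.79807937e+02 1.37831580e-01 9.20657275e+01]
```

View pics/w8c.png

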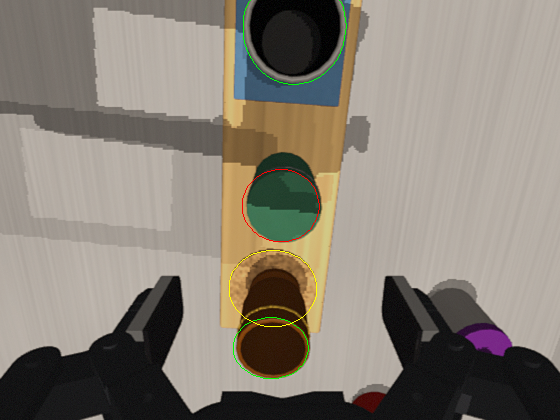

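The tin lands on the prediction within about 2 mm and both cups are unchanged. Now the jar nearest the base, around (463,-351).

Request:
servo_tool --pt "85 -15 0 0 0 0 0" --pt "85 -30 -1 0 0 0 0" --pt "85 -35 -2 0 0 0 0" --pt "85 -35 -2 0 0 0 0" --pt "85 -35 -2 0 0 0 0" --pt "85 -35 -2 0 0 0 0" --pt "85 -35 -2 0 0 0 0" --pt "85 -35 -2 0 0 0 0" --pt "85 -35 -2 0 0 0 0" --pt "85 -35 -2 0 0 0 0"

```text
time: 30.45
tool_pos: [453.3, -319.5, 169.8]
tcp_rot: [-179.1, -0.6, 92.5]
ft_force: [0.7, -0.0, -0.5]
finger_gap: 84.7
```

Request:
servo_tool --pt "85 -20 0 0 0 0 0" --pt "85 -10 0 0 0 0 0" --pt "85 0 0 0 0 0 0" --pt "85 0 0 0 0 0 0" --pt "85 0 0 0 0 0 0"

```text
time: 30.95
tool_pos: [451.0, -350.9, 162.1]
tcp_rot: [-178.6, -1.0, 92.3]
ft_force: [-0.1, -0.1, -0.9]
finger_gap: 85.0
```

```bash
python3 - <<'E'
from h import *
s=sense();print(s["tool_pos"],s["tcp_rot"]);a=snapshot("wrist");cv2.imwrite("pics/w9.png",a);np.save("s9.npy",np.r_[s["tool_pos"],s["tcp_rot"]])
h=cv2.cvtColor(a,cv2.COLOR_BGR2HSV);m=cv2.inRange(h,(24,150,60),(34,255,255))
for c in cv2.findContours(m,cv2.RETR_EXTERNAL,2)[0]:
    if cv2.contourArea(c)>200:
        b=cv2.boundingRect(c);u,v=b[0]+b[2]/2,b[1]+b[3]-b[2]*.47;p=onto("wrist",u,v,50,s);print(b,p.round(1),np.hypot(*p).round())
t=np.linspace(0,6.28,60);q=np.array([proj("wrist",[463+22*np.cos(i),-351+22*np.sin(i),50],s) for i in t]);print(q.min(0),q.max(0))
cv2.polylines(a,[np.int32(q)],True,(255,0,0),1);cv2.imwrite("pics/w9c.png",a)
E
```

```text
[ 451.02692761 -350.90271846  162.05389505] [-178.61548611   -1.01345162   92.26331436]
(295, 297, 50, 53) [ 485.2 -458.9] 668.0
(371, 206, 59, 56) [ 541.2 -370.8] 656.0
(254, 183, 55, 57) [ 448.3 -358.8] 574.0
[272.25925572 177.20595692] [330.1755635  232.22659688]
```

View pics/w9c.png

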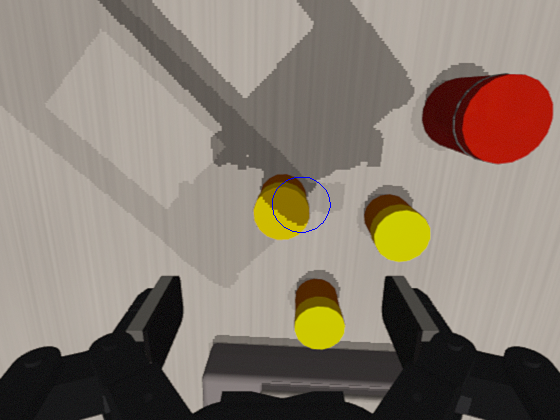

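Jar A's lid spans u 254–309 with its bottom at v 240, giving (448,-357.5) at 574 mm from the base; the others are at 656 and 668 mm. I narrow the jaws to 66 mm to clear jar B.

```bash
python3 - <<'E'
from h import *
s=sense();print(s["tool_pos"],s["tcp_rot"],move(s,448.3,-357.5,90,92))
E
```

```text
[ 451.06837943 -350.7026958   162.07153734] [-178.61612461   -1.02054751   92.27760139] (array([-8. , -1.3, 72. ]), array([-0.024, -0.018,  0.005]))
```

Request:
servo_tool --pt "66 -4 -1 5 -0.012 -0.009 0.002" --pt "66 -3 0 15 -0.012 -0.009 0.002" --pt "66 0 0 15 0 0 0" --pt "66 0 0 15 0 0 0" --pt "66 0 0 10 0 0 0" --pt "66 0 0 0 0 0 0" --pt "66 0 0 0 0 0 0" --pt "66 0 0 0 0 0 0"

```text
time: 31.8
tool_pos: [451.2, -355.2, 98.6]
tcp_rot: [179.9, 0.1, 92.3]
ft_force: [0.8, -0.5, -0.5]
finger_gap: 65.9
```

```bash
python3 - <<'E'
from h import *
s=sense();print(s["tool_pos"],s["tcp_rot"],move(s,448.3,-357.5,21,92))
E
```

```text
[ 451.16253466 -355.15004929   98.5617177 ] [1.79860334e+02 1.18753070e-01 9.22953066e+01] (array([-2.1, -3.1, 77.6]), array([0.002, 0.002, 0.005]))
```

Request:
servo_tool --pt "66 -2 -3 5 0 0 0" --pt "66 0 0 10 0 0 0" --pt "66 0 0 18 0 0 0" --pt "66 0 0 15 0 0 0" --pt "66 0 0 10 0 0 0" --pt "66 0 0 0 0 0 0" --pt "66 0 0 0 0 0 0" --pt "66 0 0 0 0 0 0"

```text
time: 32.6
tool_pos: [449.2, -359.1, 38.5]
tcp_rot: [179.7, 0.3, 92.3]
ft_force: [-0.1, -0.0, -0.4]
finger_gap: 65.7
```

```bash
python3 - <<'E'
from h import *
s=sense();print(s["tool_pos"],s["tcp_rot"],move(s,448.3,-357.5,21,92))
E
```

```text
[ 449.19632393 -359.0858012    38.48139427] [179.7257045    0.25795915  92.26897258] (array([ 1.7, -0.9, 17.5]), array([0.005, 0.004, 0.005]))
```

Request:
servo_tool --pt "66 1.5 -1 6 0.004 0.004 0" --pt "66 0 0 7 0 0 0" --pt "66 0 0 4 0 0 0" --pt "66 0 0 0 0 0 0" --pt "66 0 0 0 0 0 0" --pt "32 0 0 0 0 0 0" --pt "32 0 0 0 0 0 0" --pt "32 0 0 0 0 0 0" --pt "32 0 0 0 0 0 0" --pt "32 0 0 0 0 0 0" --force 30

```text
time: 33.6
tool_pos: [449.2, -358.5, 22.0]
tcp_rot: [179.9, 0.1, 92.3]
ft_force: [0.4, -1.7, -1.2]
finger_gap: 43.1
```

Request:
servo_tool --pt "32 0 0 0 0 0 0" --pt "32 0 0 0 0 0 0"

```text
time: 33.8
tool_pos: [449.2, -358.5, 22.0]
tcp_rot: [179.8, 0.1, 92.3]
ft_force: [0.0, -0.2, -0.4]
finger_gap: 43.2
```

Request:
servo_tool --pt "32 0 0 -12 0 0 0" --pt "32 0 0 -25 0 0 0" --pt "32 0 0 -30 0 0 0" --pt "32 0 0 -30 0 0 0" --pt "32 0 0 -30 0 0 0" --pt "32 0 0 -25 0 0 0" --pt "32 10 1 -15 0 0 0" --pt "32 20 2 -5 0 0 0" --pt "32 30 3 0 0 0 0" --pt "32 30 3 0 0 0 0"

```text
time: 34.8
tool_pos: [453.0, -265.8, 206.4]
tcp_rot: [179.8, 0.2, 92.0]
ft_force: [0.9, 0.8, -0.6]
finger_gap: 43.0
```

Request:
servo_tool --pt "32 30 3 0 0 0 0" --pt "32 30 3 0 0 0 0" --pt "32 30 3 0 0 0 0" --pt "32 30 3 0 0 0 0" --pt "32 30 3 0 0 0 0" --pt "32 30 3 0 0 0 0" --pt "32 20 2 0 0 0 0" --pt "32 10 0 0 0 0 0" --pt "32 0 0 0 0 0 0" --pt "32 0 0 0 0 0 0"

```text
time: 35.8
tool_pos: [461.2, -37.9, 206.5]
tcp_rot: [179.9, -0.0, 92.3]
ft_force: [0.3, -0.0, -1.6]
finger_gap: 43.2
```

```bash
python3 - <<'E'
from h import *
s=sense();print(s["tool_pos"],s["tcp_rot"],move(s,466,10,150,92))
E
```

```text
[461.19332595 -37.85638358 206.45910939] [ 1.79879883e+02 -1.56076412e-02  9.23214965e+01] (array([47.6,  6.6, 56.5]), array([ 0.002, -0.   ,  0.006]))
```

```bash
python3 - <<'E'
from h import *
s=sense();a=snapshot("wrist");cv2.imwrite("pics/w10.png",a)
t=np.linspace(0,6.28,60)
for x,y,z,r,c in ((466,10,87,28,(0,0,255)),(s["tool_pos"][0],s["tool_pos"][1]+1,s["tool_pos"][2]-22+50,22,(255,0,0))):
    q=np.array([proj("wrist",[x+r*np.cos(i),y+r*np.sin(i),z],s) for i in t]);print(q.min(0),q.max(0));cv2.polylines(a,[np.int32(q)],True,c,1)
cv2.imwrite("pics/w10c.png",a)
E
```

```text
[252.62452732  97.70866977] [328.80783772 174.54694254]
[224.43885533 264.48396003] [339.1094684  361.37248769]
```

View pics/w10c.png

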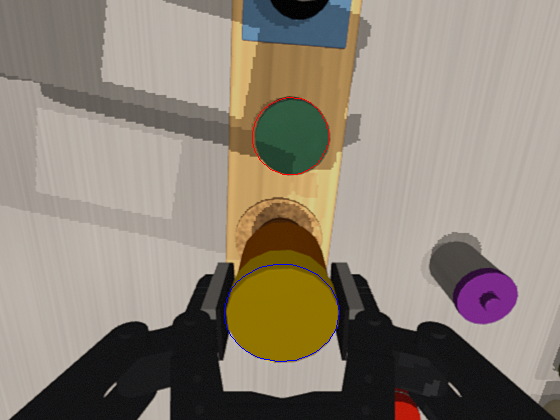

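Both predictions fit: the tin is at (466,10) and the jar is held at TCP plus about 1 mm in y. I go above the tin, TCP target (466,9).

Request:
servo_tool --pt "32 10 2 3 0 0 0" --pt "32 15 2 10 0 0 0.003" --pt "32 12 2 12 0 0 0.003" --pt "32 8 0 12 0 0 0" --pt "32 0 0 10 0 0 0" --pt "32 0 0 5 0 0 0" --pt "32 0 0 0 0 0 0" --pt "32 0 0 0 0 0 0" --pt "32 0 0 0 0 0 0"

```text
time: 36.75
tool_pos: [466.2, 4.9, 151.3]
tcp_rot: [179.9, 0.0, 91.5]
ft_force: [0.4, 1.4, -1.8]
finger_gap: 42.6
```

```bash
python3 - <<'E'
from h import *
s=sense();print(s["tool_pos"],s["tcp_rot"],move(s,466,9,118,92))
E
```

```text
[466.23780027   4.85225825 151.28014619] [1.79913051e+02 4.11666000e-02 9.14518523e+01] (array([ 4.2, -0.2, 33.3]), array([ 0.002,  0.001, -0.01 ]))
```

Request:
servo_tool --pt "32 4 0 5 0 0 0" --pt "32 0 0 8 0 0 0" --pt "32 0 0 8 0 0 0" --pt "32 0 0 6 0 0 0" --pt "32 0 0 3 0 0 0" --pt "32 0 0 0 0 0 0" --pt "32 0 0 0 0 0 0" --pt "32 0 0 0 0 0 0"

```text
time: 37.55
tool_pos: [466.7, 8.7, 119.3]
tcp_rot: [179.8, 0.1, 91.4]
ft_force: [-0.3, -0.4, -0.6]
finger_gap: 43.0
```

```bash
python3 - <<'E'
from h import *
s=sense();print(s["tool_pos"],s["tcp_rot"],move(s,466,9,109.5,91.5))
E
```

```text
[466.66853962   8.72467756 119.2817975 ] [1.79843085e+02 5.32993651e-02 9.14193443e+01] (array([ 0.3, -0.7,  9.8]), array([ 0.003,  0.001, -0.001]))
```

Request:
servo_tool --pt "32 0 -0.5 3 0 0 0" --pt "32 0 0 3 0 0 0" --pt "32 0 0 2 0 0 0" --pt "32 0 0 1 0 0 0" --pt "32 0 0 0 0 0 0" --pt "32 0 0 0 0 0 0" --pt "32 0 0 0 0 0 0"

```text
time: 38.25
tool_pos: [466.7, 8.6, 110.3]
tcp_rot: [179.8, 0.1, 91.4]
ft_force: [-0.2, 1.5, -2.7]
finger_gap: 42.9
```

Request:
servo_tool --pt "32 0 0 1 0 0 0" --pt "32 0 0 0.7 0 0 0" --pt "32 0 0 0 0 0 0" --pt "32 0 0 0 0 0 0" --pt "32 0 0 0 0 0 0"

```text
time: 38.75
tool_pos: [467.1, 8.6, 109.0]
tcp_rot: [179.7, 0.1, 91.4]
ft_force: [0.3, 1.0, 0.4]
finger_gap: 43.2
```

```bash
python3 - <<'E'
from h import *
s=sense();print(s["tool_pos"],s["tcp_rot"],s["ft_force"])
b=snapshot("side");cv2.imwrite("pics/side11.png",cv2.resize(b[120:300,180:380],None,fx=3,fy=3,interpolation=cv2.INTER_CUBIC))
E
```

```text
[467.08376101   8.63927497 109.00740191] [1.79717187e+02 6.55997808e-02 9.14185889e+01] [0.31784974 1.02126388 0.41705967]
```

View pics/side11.png

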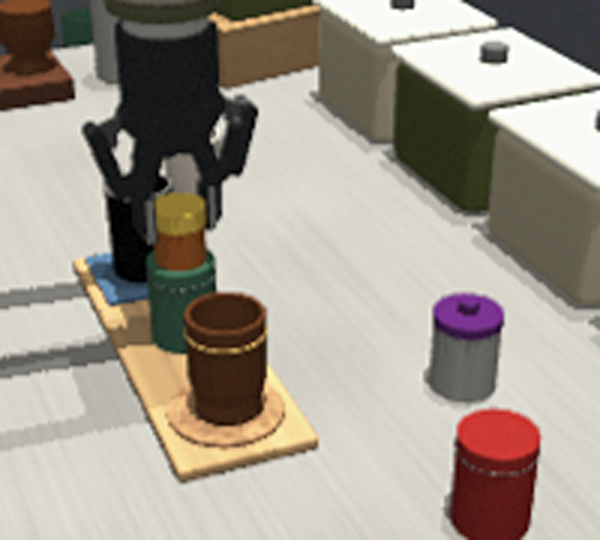

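The jar sits centred on the tin, and the contact force has gone from -2.7 to +0.4 N. I release gently.

Request:
servo_tool --pt "44 0 0 0 0 0 0" --pt "48 0 0 0 0 0 0" --pt "54 0 0 0 0 0 0" --pt "62 0 0 0 0 0 0" --pt "70 0 0 0 0 0 0" --pt "70 0 0 0 0 0 0" --pt "70 0 0 0 0 0 0"

```text
time: 39.5
tool_pos: [467.7, 8.5, 109.6]
tcp_rot: [179.6, 0.1, 91.4]
ft_force: [0.2, -0.7, 0.2]
finger_gap: 70.1
```

Request:
servo_tool --pt "70 0 0 -10 0 0 0" --pt "70 0 0 -20 0 0 0" --pt "70 0 0 -30 0 0 0" --pt "70 0 0 -30 0 0 0" --pt "70 0 0 -30 0 0 0" --pt "70 0 0 -20 0 0 0" --pt "70 0 0 -10 0 0 0" --pt "70 0 0 0 0 0 0" --pt "70 0 0 0 0 0 0" --pt "70 0 0 0 0 0 0"

```text
time: 40.5
tool_pos: [465.3, 8.9, 267.9]
tcp_rot: [179.7, 0.1, 91.4]
ft_force: [-0.3, 0.1, -0.2]
finger_gap: 70.0
```

```bash
python3 - <<'E'
from h import *
s=sense();print(s["tool_pos"],s["tcp_rot"]);a=snapshot("wrist");b=snapshot("side")
t=np.linspace(0,6.28,60)
for x,y,z,r,c in ((466,10,137,22,(255,0,0)),(466,10,87,28,(0,0,255)),(461,-105,102,30,(0,255,0)),(469,125,102,30,(0,255,0))):
    q=np.array([proj("wrist",[x+r*np.cos(i),y+r*np.sin(i),z],s) for i in t]);cv2.polylines(a,[np.int32(q)],True,c,1)
cv2.imwrite("pics/fin.png",np.hstack([cv2.resize(a,(480,360)),cv2.resize(b[130:310,190:350],(320,360))]))
E
```

```text
[465.25578888   8.85236457 267.88667489] [1.79701487e+02 7.14763919e-02 9.14190767e+01]
```

View pics/fin.png

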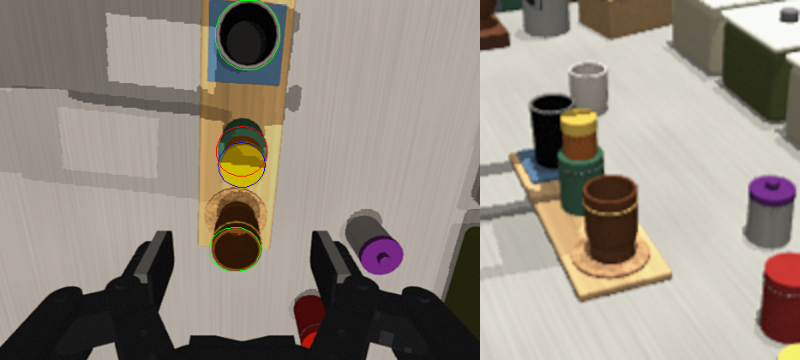

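All four parts match their predicted outlines, upright and released, and the arm is clear. Handing in.

```bash
python3 -c "
from bench import *
print(hand_in())"
```

```text
the job is handed in; nothing more can be done
None
```

I handed the job in after about 40 s of robot time. The wooden cup is on the cork, the black cup on the blue tile, and the green tin on the board's centre. The amber jar that started nearest the base stands on top of the tin. The hand-in gave no verdict.

- **Last checks:** The final wrist and side views show all four pieces upright, within about 2–3 mm of their target centres by projected outlines. The gripper was open and about 130 mm above the jar.
- **Bystanders:** I never moved the red tin, white cup or canister, and they stand upright where they were. I judged that from the pictures and did not measure it numerically.
- **Disagreement:** My first hand-picked positions from the scene and side cameras differed by up to about 25 mm. I used the close wrist views instead, which agreed to 2–4 mm for the pads and cups. The one exception was the jar, which the wrist view put about 16 mm from the scene estimate, and the grasp confirmed the wrist value.
- **Failed check:** One automatic tile measurement in the scene view was wrong, probably because the arm or held cup hid part of the tile, so I discarded it.

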